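Unload the plate incubator

ROBOT

A 6-joint arm with a two-finger parallel gripper is mounted at the origin on the work surface. World frame = base frame: x ahead of the robot, y to its left, z up, the work surface at z = 0. Lengths are in m, angles in rad, forces in N, time in s.
With the tool pointing down it reaches from about 0.3 to 0.875 m from the base axis. Payload 4.2 kg.
Tool frame: the origin (TCP) lies on the mounting face of the last link; the fingertips stand 173 mm ahead of it and the grasp point (between the pads) lies 155 mm ahead of it (r.tcp_to_tips is the distance from the TCP to the fingertips, in m); x points along the fingers, y is the direction in which the jaws open and shut, and the axes are right-handed (so a half turn about x gives the same grasp; the last joint's range is limited). The gripper opens to 85 mm and grips with 20 to 120 N. Pads are 22 mm wide; open, the fingers measure 114 mm over their backs; the gripper's body (76 mm by 85 mm) begins 54 mm behind the grasp point. The pads swing forward as they close: fully open they stand 13 mm farther back than shut.
Start: joints at [1.221, 0.32, 1.565, -0, 1.257, -0.02], TCP at [0.186, 0.544, 0.405] pointing down, gripper open.
Joint ranges: [-3.11, 3.11], [-0.84, 2.01], [0.21, 2.61], [-1.34, 4.49], [0.05, 2.63], [-2.56, 2.56]. Speed limits (rad/s): [2.57, 2.57, 3.14, 3.14, 3.14, 3.14].

INTERFACE

Orientations are given as a unit quaternion [w, x, y, z].
In Python, from workcell import r gives the robot as it stands.
- The arm moves only by the shell command python3 -m inch 'ROWS' [OPENING]. ROWS is JSON, a list of rows, each a list of 6 numbers: the shift along the world's x, y, z in mm, then the turn, a rotation vector about the world's x, y, z in degrees. A call has 1 to 8 rows; each row is the pose to reach, as a shift and turn from the pose measured when the call began; what a row does not reach only later rows make up. A row lasts 1/10 s, in which the tool goes at most 50 mm and 8.59 degrees, less where a joint would pass 70% of its speed; a pose out of reach is approached as far as the arm can. A call with a gripper value outside its range is refused whole. OPENING is the closure, from -1 (fully open) to 1 (shut), set as the call begins (- or left out, the last holds). The fingers move at their own pace and stop on an object; the grip force is fixed at half the most. Time passes only in rows, so rows that repeat a pose let the fingers close. It gives the time, the measured TCP pose, the force and the opening at its end, in the units of the state.
- r.state(): the state, without advancing time (a new reading comes with each control period).
- r.camera(name): name is "side" or "top" or "wrist"; returns a dict with "image" (384x512x3 uint8, red, green, blue), "z_map" (384x512 float32, m along the optical axis (not along the pixel's ray), 0 where there is no reading), "fx", "fy", "cx", "cy" (pixels), "rvec" (rotation vector, rad) and "tvec" (3), from world to camera coordinates, as OpenCV has them. Camera axes: x right, y down, z forward; pixel columns grow to the right and rows downward; lengths in m; the calibration is good to about 2 mm. A picture is of the moment at which its call begins.
- r.finish_job(): hands the job in, once; it reports no verdict.
The state is a dict: "clock": time; "qpos": joint angles; "qd": joint speeds; "joint_torque": joint torques, N m; "tool_pos": TCP position; "tcp_rot": TCP orientation; "force": force on the tool from outside, world axes, zero at the start; "wrist_torque": the same for the moment, N m; "gripper_width": opening from 0.0 (shut) to 1.0 (fully open).
Only numpy, scipy, OpenCV 4.12 (cv2) and the standard library are available. Lean on these libraries where they do the work, as an engineer would, in place of code of your own. Each camera call takes 0.05 s, during which the arm holds its last target.

TASK

Two low incubators stand on the lab bench: one has a well plate inside, the other's empty plate carrier has been left standing out. Push the empty carrier fully home with a fingertip, and hook a fingertip behind the lip of the other carrier and draw it fully out to its stop, with the plate still seated in it. Do not grip the lips, touch the plate or disturb the things standing around, and finish with the hand clear.

Things in the scene. Friction and masses are not known exactly. Their poses are not given: they have to be found in the camera images.
- loaded_unit: The white incubator that has the plate inside, seen through the clear window in its top, with its slot at the front (-x) side; body fixed to the bench, 160 x 160 x 72 mm high. Origin: centre of its underside; +x points from front to back, z up; its front is at x = -80 mm.
- loaded_carrier (a joint): How far the loaded unit's carrier stands out, in m: 0 = home, 0.105 = fully out at its stop. It slides level along the unit's -x with about 2 N of friction and stays where it is left.
- loaded_lip (a point): Aluminium lip standing up at the front of the loaded carrier's tongue, 70 mm wide (y), 23 mm high, 8 mm thick with its grey facing (x = -8 to 0; facing 4 mm lower). Origin: foot of its rear face (hook here), mid-width, on the tongue's top, 27 mm above the bench. Axes as its unit: drawing out is -x. Home, 44 mm is free between rear face and unit front; the tongue is the floor. The plate seat's rim begins at x = 51 mm.
- empty_unit: The other white incubator, of the same shape, without a plate, its carrier standing out at the start, with its slot at the front (-x) side; body fixed to the bench, 160 x 160 x 72 mm high. Origin: centre of its underside; +x points from front to back, z up; its front is at x = -80 mm.
- empty_carrier (a joint): How far the empty unit's carrier stands out, in m: 0 = home, 0.105 = fully out. About 2 N of friction; stays where it is left.
- empty_lip (a point): Aluminium lip standing up at the front of the empty carrier's tongue, 70 mm wide (y), 23 mm high, 8 mm thick with its grey facing (x = -8 to 0; facing 4 mm lower). Origin: foot of its rear face (hook here), mid-width, on the tongue's top, 27 mm above the bench. Axes as its unit: drawing out is -x. Home, 44 mm is free between rear face and unit front; the tongue is the floor. The plate seat's rim begins at x = 51 mm.
- plate: White 96-well plate, 85.5 (x) x 127.5 (y) x 14 mm high, loose, 70 g or so, resting in the loaded carrier inside a rim 4 mm high with about 1 mm play. Origin: centre of its underside, 98 mm behind the loaded lip's origin and level with it.
- tip_rack: Bystander: box of pipette tips with a yellow top, 85 x 122 x 64 mm high. Origin: centre of its underside.
- beaker: Bystander: glass beaker, 76 mm across, 95 mm high. Origin: centre of its underside.
- reagent_bottle: Bystander: small white capped bottle, 32 mm across, 62 mm high. Origin: centre of its underside.

How it is judged:
At the end, for the whole second after the job is handed in: The loaded carrier stands out at its stop (within 7 mm of the full 105 mm), the empty carrier is home (within 5 mm), the plate lies flat and still in the carrier's seat (within 4 mm along the rail, 3 mm in height), and tip rack, beaker and bottle are within 15 mm of where they stood (value of joint loaded_carrier above 0.098 m and value of joint empty_carrier below 0.005 m and linear speed of plate below 0.02 m/s and x of plate in the frame of loaded_lip between 0.094 and 0.102 m and z of plate in the frame of loaded_lip below 0.003 m and angle between plate's own z axis and vertical below 0.04 rad and distance of each of tip_rack, beaker, reagent_bottle from where it was at the start of the episode below 0.015 m); the robot touches nothing.
It fails at once if the plate is touched by the fingers (contact force between the fingers and plate above 0.5 N).
It fails at once if the plate is lifted or tipped out of its seat (z of plate in the frame of loaded_lip above 0.008 m or angle between plate's own z axis and vertical above 0.15 rad).
It fails at once if the loaded carrier's lip is gripped between the fingers (both of its sides pressed at once) (contact force between the fingers and loaded_carrier_c0 above 1 N and contact force between the fingers and loaded_carrier_c1 above 1 N).
It fails at once if the empty carrier's lip is gripped between the fingers (both of its sides pressed at once) (contact force between the fingers and empty_carrier_c0 above 1 N and contact force between the fingers and empty_carrier_c1 above 1 N).
It fails at once if the tip rack, beaker or reagent bottle is shoved or lifted (15 mm) (distance of any of tip_rack, beaker, reagent_bottle from where it was at the start of the episode above 0.015 m).
It also fails if it takes over 48 s, if anything falls off the work surface, if the arm or the gripper's body presses on something with over 40 N, if the wrist force passes 120 N, or if a joint passes its speed limit or range.

## Working session

There is one attempt and no reset: what is moved stays moved. The work goes in short steps, Python scripts to look and compute and a shell command to move; the robot and the scene stay as the last step left them, time stands still between calls to the robot, and variables do not carry over. Pictures are saved under pics/ and viewed, and the job is handed in when it is done.

```bash
mkdir -p pics; ls
python3 - <<'E'
from workcell import r
import cv2,numpy as np
s=r.state();print({k:np.round(v,3) for k,v in s.items()}, r.tcp_to_tips)
for n in ["side","top"]:
    c=r.camera(n);np.savez(f"pics/{n}0.npz",**c);cv2.imwrite(f"pics/{n}0.png",c["image"][:,:,::-1])
    print(n,c["fx"],c["cx"],c["cy"],c["rvec"],c["tvec"])
E
```

```text
pics
{'clock': np.float64(0.0), 'qpos': array([ 1.221,  0.32 ,  1.566,  0.   ,  1.257, -0.02 ]), 'qd': array([-0.002, -0.001, -0.   ,  0.001, -0.002,  0.001]), 'joint_torque': array([-1.0000e-03, -4.1553e+01, -2.3416e+01, -0.0000e+00,  8.0000e-03,
        0.0000e+00]), 'tool_pos': array([0.186, 0.544, 0.404]), 'tcp_rot': array([ 0.697,  0.115,  0.698, -0.117]), 'force': array([ 0.629, -0.454,  0.572]), 'wrist_torque': array([-0.015,  0.013, -0.   ]), 'gripper_width': np.float64(0.998)} 0.1734
side 429.4781671120993 258.9870436888381 194.5320770594993 [ 2.29845774 -0.89208527  0.31737435] [-0.44769009  0.33846215  0.89976065]
top 384.7036634106685 251.68225421863886 195.13002865794212 [ 2.21883979 -2.17903702  0.03529559] [-0.00797972  0.58228457  1.10721037]
```

View pics/top0.png

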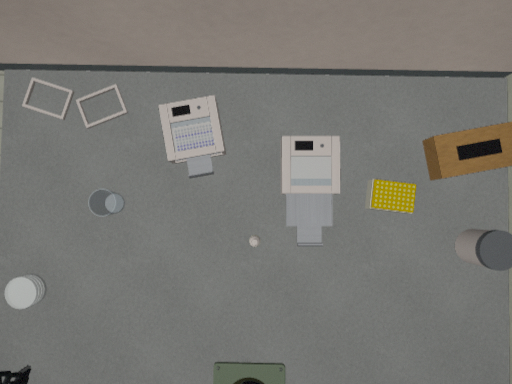

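View pics/side0.png

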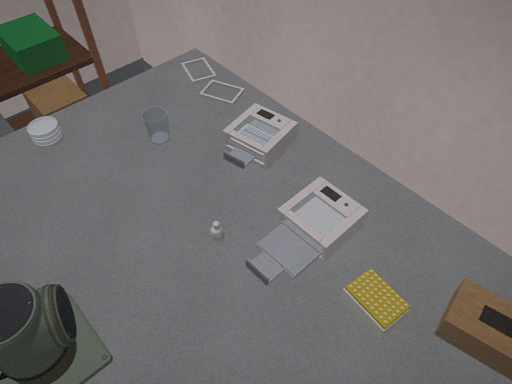

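The top view shows the loaded unit at about (191,128) with its lip at (201,174), and the empty unit at (311,164) with its lip at (310,244). The bottle is at (254,241), the beaker at (106,203) and the tip rack at (393,196). Next I'll fit the poses.

```bash
cat > h.py <<'E'
import numpy as np,cv2
def cloud(c):
    z=c["z_map"].astype(float);v,u=np.mgrid[:z.shape[0],:z.shape[1]]
    P=np.stack([(u-c["cx"])/c["fx"]*z,(v-c["cy"])/c["fy"]*z,z],-1)
    R=cv2.Rodrigues(c["rvec"])[0]
    W=(P-c["tvec"].ravel())@R; W[z==0]=np.nan
    return W
def proj(c,p):
    K=np.array([[c["fx"],0,c["cx"]],[0,c["fy"],c["cy"]],[0,0,1.]])
    return cv2.projectPoints(np.array(p,float).reshape(-1,3),c["rvec"],c["tvec"],K,None)[0].reshape(-1,2)
def ld(n): return dict(np.load(f"pics/{n}.npz"))
E
python3 - <<'E'
from h import *
c=ld("top0");W=cloud(c)
for n,(u,v) in dict(bench=(150,300),lunit=(195,103),llip=(201,174),eunit=(311,140),elip=(310,244),tongue=(310,233),bottle=(254,241),beaker=(106,203),rack=(393,196)).items(): print(n,np.round(W[v,u],4))
print(proj(c,[[0.186,0.544,0.2]]))
def units(name,u0,u1,v0,v1,zl,zh):
    m=np.zeros(W.shape[:2],bool);m[v0:v1,u0:u1]=1
    m&=(W[...,2]>zl)&(W[...,2]<zh)
    p=W[m];rc=cv2.minAreaRect((p[:,:2]*1000).astype(np.float32));print(name,len(p),rc,np.median(p[:,2]));
    print(np.round(cv2.boxPoints(rc)).tolist())
units("Ltop",150,240,85,180,.066,.078)
units("Etop",270,350,125,200,.066,.078)
units("Llip",180,220,165,185,.04,.056)
units("Elip",285,335,225,250,.04,.056)
units("Etongue",285,335,200,250,.018,.035)
units("bottle",240,270,230,255,.01,.08)
units("beaker",85,130,180,220,.01,.12)
units("rack",360,420,170,220,.05,.08)
c=ld("side0");W=cloud(c)
units("Ltop",215,305,95,170,.066,.078)
units("Etop",270,370,170,260,.066,.078)
units("Llip",220,258,140,170,.04,.056)
units("Elip",240,290,245,285,.04,.056)
units("bottle",205,228,215,245,.01,.08)
E
python3 - <<'E'
import cv2
a=cv2.imread('pics/top0.png');cv2.imwrite('pics/t0z.png',cv2.resize(a[80:260,150:350],None,fx=3.3,fy=3.3,interpolation=cv2.INTER_CUBIC)[:,:800])
E
```

```text
bench [0.2724 0.2926 0.0012]
lunit [0.8342 0.1648 0.0682]
llip [0.6384 0.1469 0.0433]
eunit [ 0.7355 -0.1591  0.0706]
elip [ 0.4473 -0.1629  0.0494]
tongue [ 0.4767 -0.1657  0.0278]
bottle [ 0.4534 -0.0065  0.0577]
beaker [0.5519 0.4291 0.0036]
rack [ 0.5851 -0.3894  0.0609]
[[ 21.34693078 353.94837223]]
Ltop 3117 ((764.1041259765625, 174.4695587158203), (161.02264404296875, 160.09584045410156), 11.194048881530762) 0.07048948363576733
[[670.0, 237.0], [701.0, 80.0], [859.0, 112.0], [828.0, 269.0]]
Etop 3147 ((667.9033813476562, -158.71719360351562), (158.86900329589844, 158.20692443847656), 0.8670119047164917) 0.07032516348367572
[[587.0, -81.0], [590.0, -239.0], [749.0, -237.0], [746.0, -78.0]]
Llip 80 ((638.263671875, 149.31723022460938), (8.141792297363281, 69.10424041748047), 10.206526756286621) 0.0473435137945981
[[628.0, 183.0], [640.0, 115.0], [648.0, 116.0], [636.0, 184.0]]
Elip 73 ((444.3946533203125, -163.22621154785156), (6.474070072174072, 67.9964828491211), 0.9642185568809509) 0.04642243712083132
[[441.0, -129.0], [442.0, -197.0], [448.0, -197.0], [447.0, -129.0]]
Etongu
[... 1073 characters left out ...]
2344), 1.3572496175765991) 0.07039263028595151
[[587.0, -82.0], [591.0, -243.0], [753.0, -239.0], [749.0, -78.0]]
Llip 135 ((669.91943359375, 150.9346160888672), (73.55498504638672, 79.51907348632812), 11.871126174926758) 0.04416027343584954
[[626.0, 182.0], [642.0, 104.0], [714.0, 120.0], [698.0, 197.0]]
Elip 143 ((446.9783630371094, -165.35400390625), (9.599292755126953, 70.89785766601562), 0.7907023429870605) 0.046270398963300714
[[442.0, -130.0], [443.0, -201.0], [452.0, -201.0], [451.0, -130.0]]
bottle 205 ((452.7609558105469, -11.252678871154785), (28.167484283447266, 31.70956039428711), 85.75988006591797) 0.03789779658740764
[[436.0, -24.0], [468.0, -26.0], [470.0, 2.0], [438.0, 4.0]]
```

View pics/t0z.png

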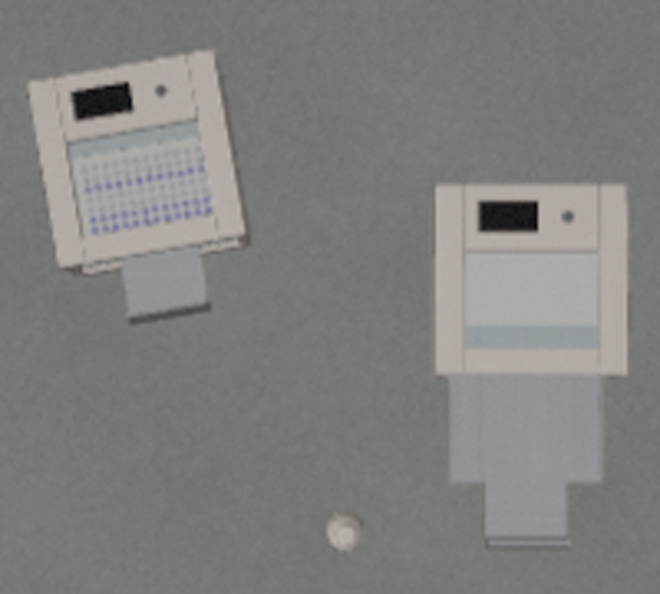

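Run:
```python
from workcell import r
from scipy.spatial.transform import Rotation as R
import numpy as np
s=r.state();q=s['tcp_rot'];print(np.round(R.from_quat([*q[1:],q[0]]).as_matrix(),3),s['tool_pos'],s['gripper_width'])
```

```text
[[-0.001  0.324  0.946]
 [-0.001  0.946 -0.324]
 [-1.    -0.002 -0.   ]] [0.18616201 0.54384972 0.4039808 ] 0.9996206611642073
```

```bash
python3 -m inch '[[45,-20,0,0,0,5],[90,-45,0,0,0,10],[130,-75,0,0,0,15],[150,-120,0,0,0,20],[160,-165,0,0,0,20],[170,-210,0,0,0,20],[180,-255,0,0,0,20],[190,-300,0,0,0,20]]' 1 && python3 -m inch '[[5,-48,0,0,0,0],[10,-96,0,0,0,0],[15,-144,0,0,0,0],[20,-192,0,0,0,0],[20,-240,0,0,0,0],[20,-288,0,0,0,0],[20,-336,0,0,0,0],[20,-384,0,0,0,0]]'
python3 - <<'E'
from workcell import r
from scipy.spatial.transform import Rotation as R
import numpy as np
s=r.state();q=s['tcp_rot'];print(np.round(R.from_quat([*q[1:],q[0]]).as_matrix(),3),s['tool_pos'],s['gripper_width'])
E
```

```text
clock: 0.9
tool_pos: [0.3761, 0.242, 0.4037]
tcp_rot: [0.707, -0.008, 0.707, 0.006]
force: [0.7, -0.2, 0.3]
gripper_width: -0.001
clock: 1.7
tool_pos: [0.3954, -0.1439, 0.4036]
tcp_rot: [0.707, -0.007, 0.707, 0.006]
force: [0.6, -0.7, 0.4]
gripper_width: 0.002
[[-0.    -0.019  1.   ]
 [-0.002  1.     0.019]
 [-1.    -0.002 -0.   ]] [ 0.39543673 -0.14391392  0.40357574] 0.0022454106430973525
```

```bash
python3 -m inch '[[0,-20,-45,0,0,0],[0,-20,-90,0,0,0],[0,-20,-135,0,0,0],[0,-20,-170,0,0,0],[0,-20,-190,0,0,0],[0,-20,-196,0,0,0],[0,-20,-196,0,0,0]]'
python3 - <<'E'
from workcell import r
import numpy as np,cv2
from h import *
for n in ["side","top"]:
    c=r.camera(n);np.savez(f"pics/{n}1.npz",**c);cv2.imwrite(f"pics/{n}1.png",c["image"][:,:,::-1])
    print(proj(c,[[.395,-.164,.034],[.441,-.164,.046]]))
a=cv2.imread('pics/side1.png')[180:330,170:370];cv2.imwrite('pics/side1z.png',cv2.resize(a,None,fx=4,fy=4))
E
```

```text
clock: 2.4
tool_pos: [0.3954, -0.1639, 0.2071]
tcp_rot: [0.706, -0.007, 0.708, 0.006]
force: [1.1, -0.2, -0.2]
gripper_width: 0.001
[[238.80008564 285.52918411]
 [253.96762432 270.6543279 ]]
[[309.35025631 262.10303083]
 [310.1721244  246.15895165]]
```

View pics/side1z.png

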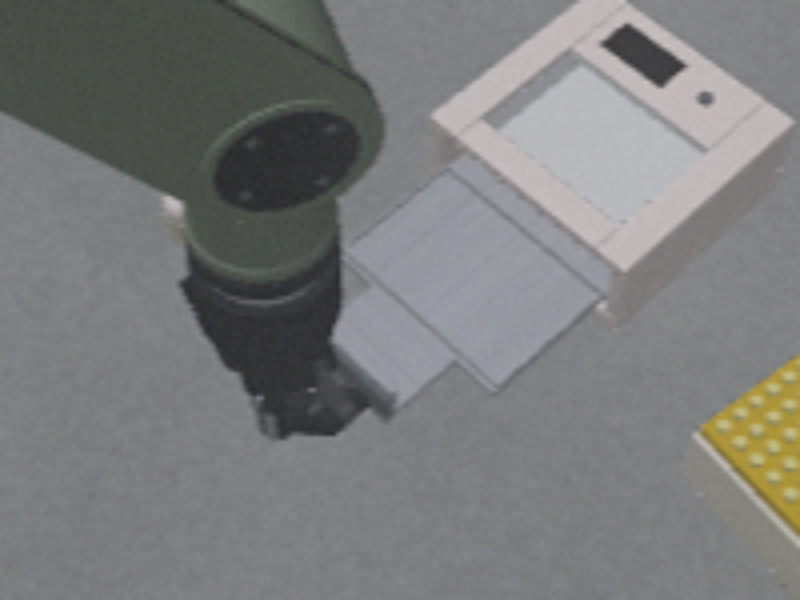

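The closed fingertips sit in front of the empty lip: tip at about (239,287) and lip at (254,270) in the full image, which matches the estimate. Now I'll push.

```bash
python3 -m inch '[[15,0,0,0,0,0],[25,0,0,0,0,0],[33,0,0,0,0,0],[40,0,0,0,0,0],[45,0,0,0,0,0],[50,1,0,0,0,0],[55,1,0,0,0,0],[60,1,0,0,0,0]]'; python3 -m inch '[[8,0,0,0,0,0],[18,0,0,0,0,0],[28,0,0,0,0,0],[36,0,0,0,0,0],[44,1,0,0,0,0],[50,1,0,0,0,0],[55,1,0,0,0,0],[55,1,0,0,0,0]]'
```

```text
clock: 3.3
tool_pos: [0.456, -0.1629, 0.2083]
tcp_rot: [0.707, -0.008, 0.707, 0.006]
force: [-2.2, 0.3, 1.2]
gripper_width: -0.004
clock: 4.1
tool_pos: [0.5121, -0.162, 0.2084]
tcp_rot: [0.708, -0.008, 0.706, 0.006]
force: [0.3, -0.4, 0.2]
gripper_width: 0.003
```

```bash
python3 -m inch '[[3,0,0,0,0,0],[6,0,0,0,0,0],[9,0,0,0,0,0],[11,0,0,0,0,0]]'; python3 -m inch '[[2,0,0,0,0,0],[3,0,0,0,0,0]]';python3 - <<'E'
from workcell import r
from h import *
c=r.camera("side");np.savez("pics/side2.npz",**c);a=c["image"][:,:,::-1];cv2.imwrite("pics/side2.png",cv2.resize(a[150:300,200:400],None,fx=4,fy=4))
E
```

```text
clock: 4.5
tool_pos: [0.5232, -0.1619, 0.2084]
tcp_rot: [0.708, -0.008, 0.706, 0.006]
force: [-2.1, 0.2, 0.3]
gripper_width: -0.001
clock: 4.7
tool_pos: [0.5264, -0.1618, 0.2084]
tcp_rot: [0.708, -0.007, 0.706, 0.006]
force: [-2.0, 1.5, 1.1]
gripper_width: -0.003
```

View pics/side2.png

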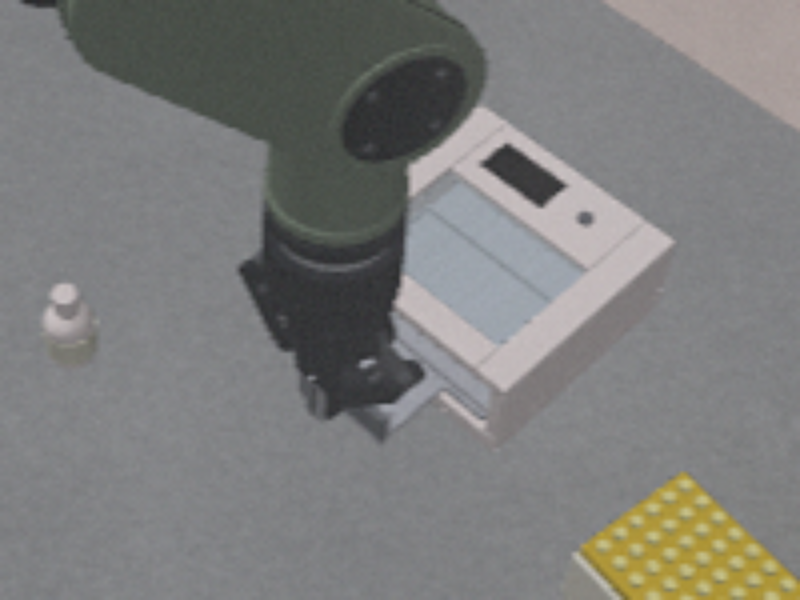

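The force is still only friction (about 2 N), so the carrier isn't at its stop yet. I'll keep going in small steps until the force rises.

```bash
python3 -m inch '[[2,0,0,0,0,0],[3,0,0,0,0,0]]'; python3 -m inch '[[2,0,0,0,0,0],[3,0,0,0,0,0]]'; python3 -m inch '[[2,0,0,0,0,0],[3,0,0,0,0,0]]'
```

```text
clock: 4.95
tool_pos: [0.5284, -0.1619, 0.2083]
tcp_rot: [0.706, -0.008, 0.708, 0.006]
force: [-8.9, -1.5, 4.7]
gripper_width: 0.004
clock: 5.15
tool_pos: [0.5296, -0.1619, 0.2083]
tcp_rot: [0.704, -0.008, 0.71, 0.007]
force: [-10.7, -0.6, 8.1]
gripper_width: 0.001
clock: 5.35
tool_pos: [0.5307, -0.162, 0.2083]
tcp_rot: [0.702, -0.008, 0.712, 0.007]
force: [-10.2, -1.9, 8.0]
gripper_width: -0.0
```

The force jumped to about 10 N with no further travel, so the empty carrier is at its home stop. Retreating and checking.

```bash
python3 -m inch '[[-15,0,0,0,-0.8,0],[-40,0,0,0,-0.8,0],[-60,0,0,0,-0.8,0],[-60,0,45,0,-0.8,2],[-60,40,90,0,-0.8,4],[-60,85,120,0,-0.8,6],[-60,130,120,0,-0.8,8],[-60,175,120,0,-0.8,10]]'
python3 - <<'E'
from workcell import r
from h import *
c=r.camera("top");np.savez("pics/top3.npz",**c);a=c["image"][:,:,::-1];cv2.imwrite("pics/top3.png",cv2.resize(a[80:260,150:350],None,fx=3.3,fy=3.3))
W=cloud(c)
c2=r.camera("side");np.savez("pics/side3.npz",**c2);W2=cloud(c2)
for W in (W,W2):
  x,y,z=W[...,0],W[...,1],W[...,2]
  m=(abs(y+.163)<.045)&(x>.43)&(x<.575)&(z>.04)&(z<.056);p=W[m]
  print(m.sum(),p.min(0),p.max(0),np.median(p,0)) if m.sum() else print(0)
  m=(abs(x-.635)<.03)&(abs(y-.149)<.05)&(z>.043)&(z<.056);p=W[m]
  if m.sum(): print("L",m.sum(),cv2.minAreaRect((p[:,:2]*1000).astype(np.float32)))
E
```

```text
clock: 6.15
tool_pos: [0.4716, 0.0124, 0.3309]
tcp_rot: [0.706, -0.07, 0.701, 0.068]
force: [1.3, 0.7, -0.8]
gripper_width: -0.007
78 [ 0.53584811 -0.1960288   0.04047405] [ 0.54274934 -0.12588335  0.05260684] [ 0.53931001 -0.16076262  0.04679314]
L 71 ((638.6062622070312, 149.40765380859375), (8.036715507507324, 69.81224822998047), 12.059664726257324)
138 [ 0.53703067 -0.19801583  0.04018664] [ 0.54789924 -0.1263286   0.05232781] [ 0.5424177  -0.16384664  0.04652566]
L 76 ((641.12109375, 146.79440307617188), (11.81472110748291, 72.06889343261719), 10.864574432373047)
```

View pics/top3.png

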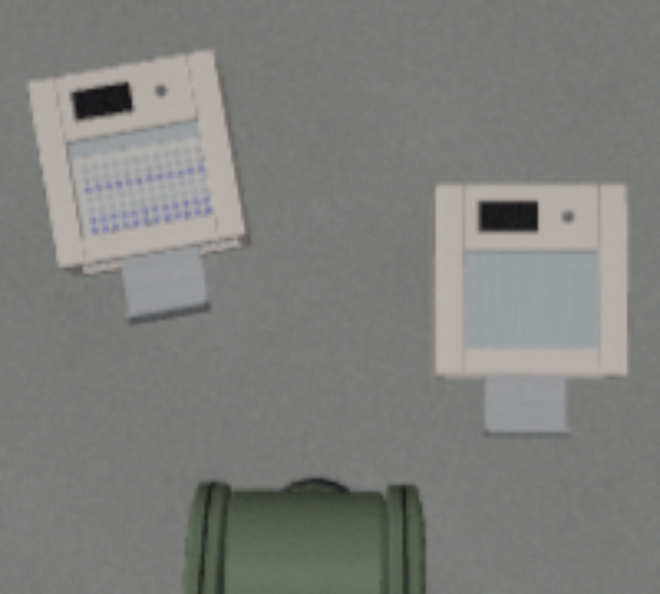

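The empty carrier is home: its lip's rear face is about 44 mm in front of the unit. Next I'll go above the gap behind the loaded lip, around (0.664, 0.153).

```bash
python3 -m inch '[[35,28,0,0,0,0],[75,55,0,0,0,0],[115,85,0,0,0,0],[155,115,0,0,0,0],[185,137,0,0,0,0],[192,141,0,0,0,0],[192,141,0,0,0,0]]'; python3 -m inch '[[0,0,-25,0,0,0],[0,0,-50,0,0,0],[0,0,-58,0,0,0],[0,0,-58,0,0,0]]';  python3 - <<'E'
from workcell import r
from h import *
from scipy.spatial.transform import Rotation as R
s=r.state();q=s['tcp_rot'];print(np.round(R.from_quat([*q[1:],q[0]]).as_matrix(),3),s['tool_pos'])
c=r.camera("side");a=c["image"][:,:,::-1];cv2.imwrite("pics/side4.png",cv2.resize(a[70:220,150:350],None,fx=4,fy=4))
c=r.camera("wrist");cv2.imwrite("pics/wr4.png",c["image"][:,:,::-1])
p=s['tool_pos']-[0,0,.1734]
print(p,proj(c,[p,[.643,.150,.05]]))
E
```

```text
clock: 6.95
tool_pos: [0.6642, 0.1565, 0.3287]
tcp_rot: [0.705, -0.072, 0.702, 0.071]
force: [-0.7, -0.7, -0.0]
gripper_width: 0.003
clock: 7.35
tool_pos: [0.6633, 0.1553, 0.2697]
tcp_rot: [0.704, -0.072, 0.703, 0.071]
force: [0.5, 0.1, 0.2]
gripper_width: 0.006
[[ 0.001 -0.2    0.98 ]
 [-0.002  0.98   0.2  ]
 [-1.    -0.002  0.001]] [0.66332397 0.15532331 0.26974567]
[0.66332397 0.15532331 0.09634567] [[257.73931998 243.62778788]
 [255.57227694 175.83000772]]
```

View pics/side4.png

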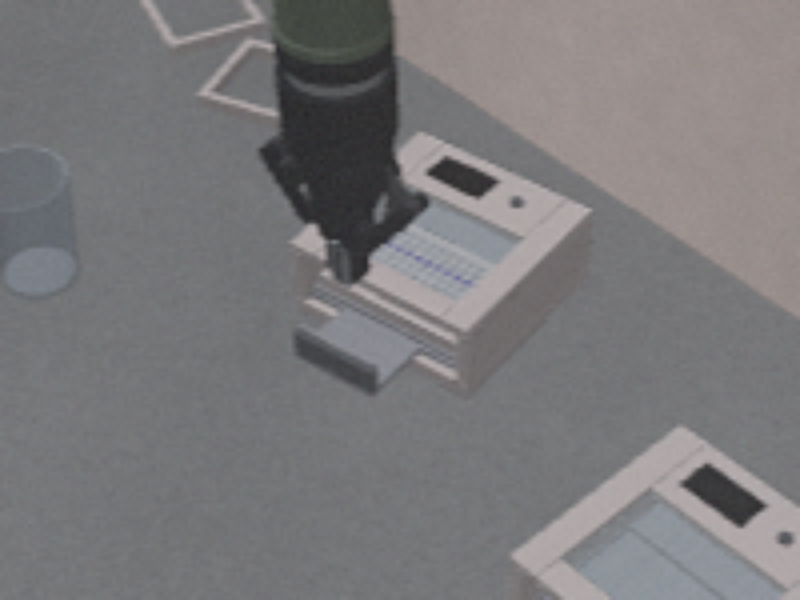

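View pics/wr4.png

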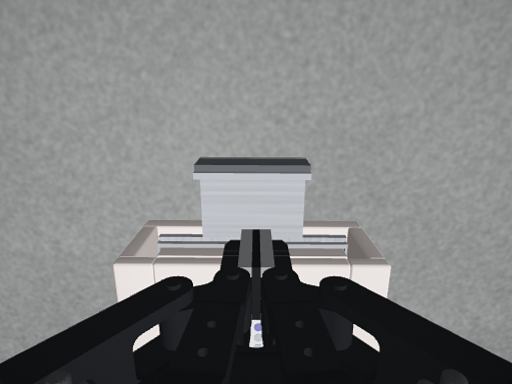

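The wrist view shows the tips (258,240) centred across the lip (195–310, 170), between the lip and the unit. Descending.

```bash
python3 -m inch '[[0,-1,-20,0,0,0],[0,-1,-38,0,0,0],[0,-1,-44,0,0,0]]'; python3 -m inch '[[0,0,-5,0,0,0],[0,0,-10,0,0,0],[0,0,-15,0,0,0],[0,0,-16,0,0,0]]'
python3 - <<'E'
from workcell import r
from h import *
c=r.camera("wrist");cv2.imwrite("pics/wr5.png",c["image"][:,:,::-1])
c=r.camera("side");a=c["image"][:,:,::-1];cv2.imwrite("pics/side5.png",cv2.resize(a[70:220,150:350],None,fx=4,fy=4))
print(r.state()["force"])
E
```

```text
clock: 7.75
tool_pos: [0.664, 0.1546, 0.228]
tcp_rot: [0.705, -0.072, 0.702, 0.071]
force: [0.2, -0.1, 0.6]
gripper_width: -0.002
clock: 8.15
tool_pos: [0.664, 0.1547, 0.2118]
tcp_rot: [0.705, -0.072, 0.702, 0.071]
force: [-1.0, -0.2, 0.7]
gripper_width: 0.005
[ 0.3552603   0.42278994 -0.22131624]
```

View pics/wr5.png

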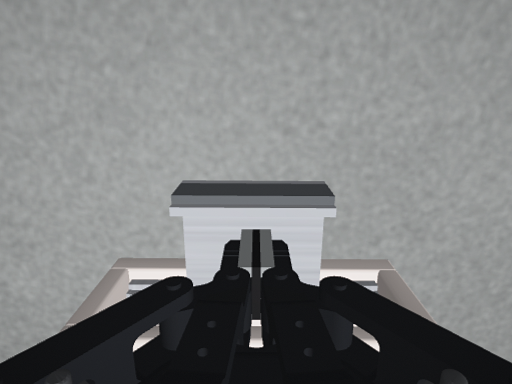

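View pics/side5.png

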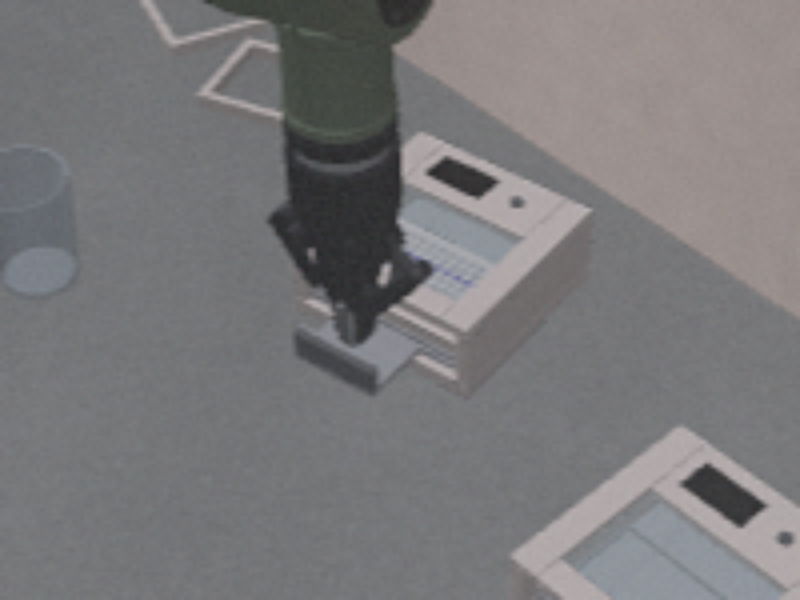

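The tips are at z≈0.038, behind the lip and clear of both sides. Now drawing out gently along (-0.98,-0.196).

```bash
python3 -m inch '[[-2,0,-3,0,0,0],[-5,-1,-3,0,0,0],[-8,-1.6,-3,0,0,0],[-11,-2.2,-3,0,0,0],[-14,-2.8,-3,0,0,0],[-17,-3.4,-3,0,0,0],[-20,-4,-3,0,0,0],[-24,-4.8,-3,0,0,0]]'; python3 -m inch '[[-4,-0.8,0,0,0,0],[-8,-1.6,0,0,0,0],[-12,-2.4,0,0,0,0],[-16,-3.2,0,0,0,0],[-20,-4,0,0,0,0],[-24,-4.8,0,0,0,0],[-28,-5.6,0,0,0,0],[-32,-6.4,0,0,0,0]]'; python3 -m inch '[[-4,-0.8,0,0,0,0],[-8,-1.6,0,0,0,0],[-12,-2.4,0,0,0,0],[-16,-3.2,0,0,0,0],[-20,-4,0,0,0,0],[-24,-4.8,0,0,0,0],[-28,-5.6,0,0,0,0],[-30,-6,0,0,0,0]]'
```

```text
clock: 9.05
tool_pos: [0.6401, 0.1499, 0.2091]
tcp_rot: [0.706, -0.072, 0.701, 0.071]
force: [3.3, -0.5, -0.3]
gripper_width: -0.003
clock: 9.85
tool_pos: [0.6077, 0.1434, 0.2092]
tcp_rot: [0.706, -0.072, 0.701, 0.071]
force: [2.6, 0.5, -0.5]
gripper_width: -0.001
clock: 10.65
tool_pos: [0.5772, 0.1373, 0.2092]
tcp_rot: [0.706, -0.072, 0.701, 0.071]
force: [2.8, -0.3, -1.0]
gripper_width: 0.0
```

Run:
```python
from workcell import r
from h import *
c=r.camera("side");a=c["image"][:,:,::-1];cv2.imwrite("pics/side6.png",cv2.resize(a[70:220,150:350],None,fx=4,fy=4))
print(r.state()["force"])
```

```text
[-0.03950949 -0.30447012 -0.27783501]
```

View pics/side6.png

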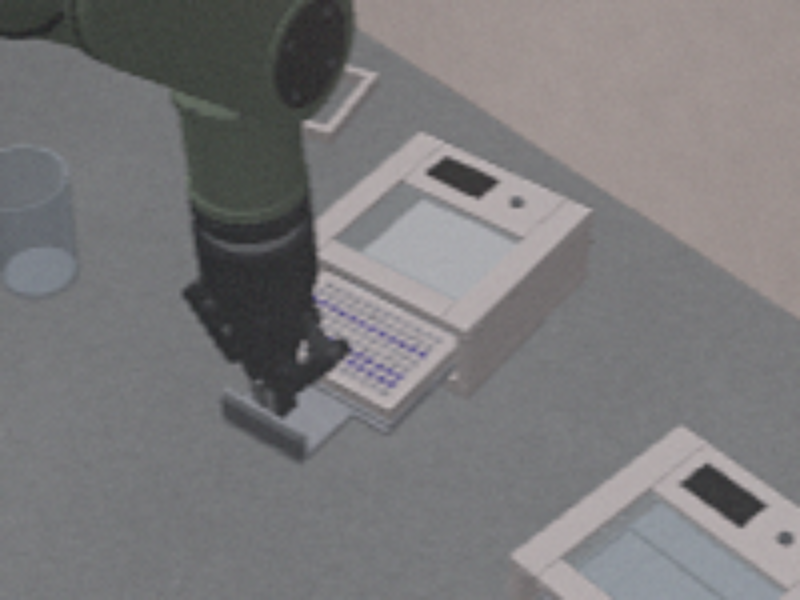

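The carrier is following the fingertip with the plate seated. About 28 mm remain.

```bash
python3 -m inch '[[-4,-0.8,0,0,0,0],[-8,-1.6,0,0,0,0],[-12,-2.4,0,0,0,0],[-16,-3.2,0,0,0,0],[-19,-3.8,0,0,0,0],[-21,-4.2,0,0,0,0]]'; python3 -m inch '[[-2,-0.4,0,0,0,0],[-4,-0.8,0,0,0,0]]';python3 -m inch '[[-1.5,-0.3,0,0,0,0],[-3,-0.6,0,0,0,0]]'; python3 -m inch '[[-1.5,-0.3,0,0,0,0],[-3,-0.6,0,0,0,0]]'
```

```text
clock: 11.3
tool_pos: [0.5557, 0.133, 0.2093]
tcp_rot: [0.705, -0.072, 0.702, 0.071]
force: [2.9, 0.2, -1.7]
gripper_width: -0.0
clock: 11.5
tool_pos: [0.5518, 0.1322, 0.2094]
tcp_rot: [0.706, -0.072, 0.701, 0.071]
force: [5.8, 1.2, -3.6]
gripper_width: -0.003
clock: 11.7
tool_pos: [0.5506, 0.132, 0.2096]
tcp_rot: [0.708, -0.071, 0.699, 0.071]
force: [10.8, 2.4, -8.2]
gripper_width: -0.002
clock: 11.9
tool_pos: [0.5495, 0.1317, 0.2098]
tcp_rot: [0.711, -0.071, 0.696, 0.072]
force: [10.3, 2.0, -7.0]
gripper_width: 0.001
```

The force rose to about 10 N with no more travel, so the carrier is at its stop. I'll ease back, lift clear and verify.

```bash
python3 -m inch '[[4,1,0,0,0,0],[8,1.6,0,0,0,0],[9,1.8,0,0,0,0],[9,1.8,10,0,0,0],[9,1.8,30,0,0,0],[9,1.8,65,0,0,0],[9,1.8,110,0,0,0],[9,1.8,150,0,0,0]]'; python3 -m inch '[[-40,-20,0,0,0,0],[-80,-40,10,0,0,0],[-120,-60,20,0,0,0],[-150,-80,30,0,0,0],[-180,-100,30,0,0,0],[-200,-120,30,0,0,0],[-200,-120,30,0,0,0]]'
python3 - <<'E'
from workcell import r
from h import *
for n in ("top","side"):
  c=r.camera(n);np.savez(f"pics/{n}7.npz",**c);a=c["image"][:,:,::-1]
  cv2.imwrite(f"pics/{n}7.png",a)
  W=cloud(c);x,y,z=W[...,0],W[...,1],W[...,2]
  th=np.radians(11.3);e=np.array([np.cos(th),np.sin(th)]);f=np.array([-e[1],e[0]])
  d=W[...,:2]-np.array([.6865,.1575]);s=d@e;t=d@f
  m=(s<-.12)&(s>-.18)&(abs(t)<.04)&(z>.042)&(z<.056);p=W[m];print(n,"lip s",s[m].min(),s[m].max(),"z",p[:,2].max())
  m=(s<-.005)&(s>-.13)&(abs(t)<.07)&(z>.036)&(z<.056);p=W[m];print("plate s",s[m].min(),s[m].max(),"t",t[m].min(),t[m].max(),"z",np.median(p[:,2]))
  A=np.c_[p[:,:2],np.ones(len(p))];print("plane",np.linalg.lstsq(A,p[:,2],rcond=None)[0])
  m=(abs(y+.163)<.045)&(x>.43)&(x<.575)&(z>.04)&(z<.056);print("E lip",W[m].min(0)[0],W[m].max(0)[0])
print(r.state()["tool_pos"],r.state()["force"])
E
```

```text
clock: 12.7
tool_pos: [0.5579, 0.1334, 0.3623]
tcp_rot: [0.711, -0.071, 0.696, 0.072]
force: [0.8, 0.8, 0.1]
gripper_width: -0.006
clock: 13.4
tool_pos: [0.3548, 0.0122, 0.3929]
tcp_rot: [0.711, -0.071, 0.697, 0.071]
force: [0.2, 1.3, 0.5]
gripper_width: 0.001
top lip s -0.15771960366911064 -0.14976885438950938 z 0.053757521708199404
plate s -0.09471078638025113 -0.007436011965344287 t -0.062319548667116434 0.066284818866258 z 0.04083265902581429
plane [0.00039991 0.00107537 0.04043147]
E lip 0.5358518759626557 0.5427524919438496
side lip s -0.15715351729125807 -0.1464011514530942 z 0.054342473548137094
plate s -0.09450582910104603 -0.005756245455129831 t -0.06558210550858501 0.06516129894694751 z 0.04039149222701165
plane [ 0.00515264 -0.00056486  0.03715365]
E lip 0.5373763035975606 0.5486309606924432
[0.35745029 0.01326887 0.39304713] [ 0.36996712  0.45994776 -0.38399408]
```

View pics/top7.png

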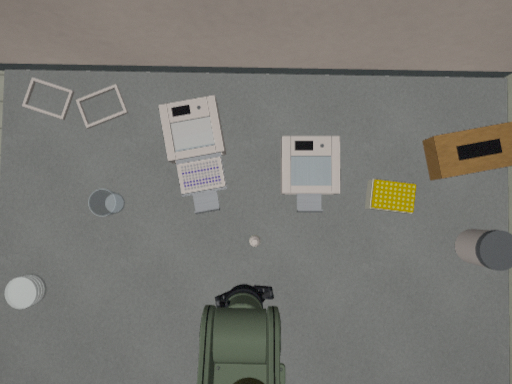

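View pics/side7.png

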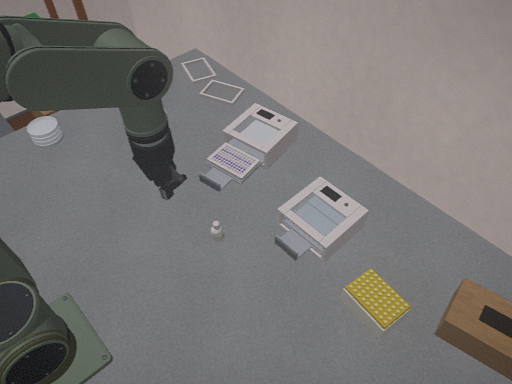

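The lip's rear face is about 149 mm from the loaded unit's front, which means the carrier is 105 mm out. The plate is flat, with its front edge 55 mm behind the lip as it should be. The bystanders haven't moved and the hand is clear.

```bash
python3 -c "
from workcell import r
print(r.finish_job())"
```

```text
the job is handed in; nothing more can be done
None
```

I pushed the empty carrier home and drew the loaded carrier out to its stop, then handed the job in at about 13.5 s. `finish_job()` gives no verdict, so the results below are from my own last checks.

- **Empty carrier:** I pushed it with the closed fingertips until the force rose to about 10 N with no more travel. The lip's rear face then stood about 44 mm in front of the unit, which matches home.
- **Loaded carrier:** I hooked the closed fingertips behind the lip and drew it out against about 3 N, until the force again rose to about 10 N at the stop. The top camera put the lip 149–150 mm from the unit's front, or about 105 mm out. The side camera read about 3 mm less, which still passes.
- **Plate:** It lies flat, with its top at about 41 mm and its front edge about 55 mm behind the lip, as expected when seated. The fingers stayed well in front of it throughout.
- **Surroundings:** The tip rack, beaker and bottle looked unmoved in the final pictures; I did not measure them again. The hand is clear and the tool force is near zero.

No check failed; apart from that 3 mm difference, the cameras agreed.

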